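# Shim the rocking board tester

## Robot

A 6-joint arm with a two-finger parallel gripper is mounted at the origin on the work surface. World frame = base frame: x ahead of the robot, y to its left, z up, the work surface at z = 0. Lengths are in m, angles in rad, forces in N, time in s.
With the tool pointing down it reaches from about 0.425 to 0.925 m from the base axis. Payload 12.5 kg.
Tool frame: the origin (TCP) lies at the very end of the fingers, on their centre line; the grasp point (between the pads) lies 19 mm behind it; z points along the fingers, y is the direction in which the jaws open and shut (so a half turn about z gives the same grasp; the last joint's range is limited). The gripper opens to 85 mm and grips with 20 to 120 N. Pads are 22 mm wide; open, the fingers measure 114 mm over their backs; the gripper's body (76 mm by 85 mm) begins 54 mm behind the grasp point. The pads swing forward as they close: fully open they stand 13 mm farther back than shut.
Start: joints at [1.102, 0.491, 1.559, -0, 1.092, -0.106], TCP at [0.222, 0.584, 0.231] pointing down, gripper open.
Joint ranges: [-3.1, 3.1], [-0.84, 2.19], [0.05, 2.79], [-1.13, 4.28], [0.06, 2.93], [-2.69, 2.69]. Speed limits (rad/s): [2.22, 2.22, 2.79, 3.14, 3.14, 3.14].

## Interface

Orientations are given as a unit quaternion [x, y, z, w].
In Python, from plant import arm gives the robot as it stands.
- The arm moves only by the tool servo_tool, never from a script. Its argument "plan" is one flat list of numbers, 7 for each row, row after row: the shift along the world's x, y, z in mm, then the turn, a rotation vector about the world's x, y, z in rad, then the finger opening in mm, from 0 to 85.4. A call has 1 to 5 rows; each row is the pose to reach, as a shift and turn from the pose measured when the call began; what a row does not reach only later rows make up. A row lasts 1/8 s, in which the tool goes at most 62.5 mm and 10.7 degrees, less where a joint would pass 70% of its speed; a pose out of reach is approached as far as the arm can. A call with a gripper value outside its range is refused whole. The fingers move at their own pace and stop on an object; the grip force is fixed at half the most. Time passes only in rows, so rows that repeat a pose let the fingers close. It gives the time, the measured TCP pose, the force and the opening at its end, in the units of the state.
- arm.sense(): the state, without advancing time (a new reading comes with each control period).
- arm.get_image(name): name is "side" or "top" or "wrist"; returns a dict with "frame" (400x640x3 uint8, blue, green, red), "range_z" (400x640 float32, m along the optical axis (not along the pixel's ray), 0 where there is no reading), "fovy" (degrees; the focal length in pixels is half the picture's height over the tangent of half this angle, whatever the lens; pixels are square), "cx", "cy" (the principal point, pixels), "origin" and "attitude" of the camera in the world. Camera axes: x right, y up, looking along -z (the intrinsics and any distortion apply to the point x, -y, -z); pixel columns grow to the right and rows downward; lengths in m; the calibration is good to about 2 mm. A picture is of the moment at which its call begins.
- arm.finish_job(): hands the job in, once; it reports no verdict.
The state is a dict: "time": time; "joint_pos": joint angles; "qvel": joint speeds; "joint_torque": joint torques, N m; "eef_pos": TCP position; "tool_rot": TCP orientation; "wrist_force": force on the tool from outside, world axes, zero at the start; "moment": the same for the moment, N m; "finger_gap": finger opening in m.
Only numpy, scipy, OpenCV 4.12 (cv2) and the standard library are available. Lean on these libraries where they do the work, as an engineer would, in place of code of your own. Each camera call takes 0.05 s, during which the arm holds its last target. There are 200 camera calls.

## Task

The grey board tester rocks and leans towards the corner whose outrigger foot is too short. With the fingertips push the orange wedge along the bench, thin end first, under that short foot until the tester stands level and rocks no more; never lift the wedge or push on the foot itself. Then press gently on the yellow spot on that corner of the tester's top to prove that it stays firm, let go, and leave the other things on the bench where they are.

Things in the scene. Friction and masses are not known exactly. Their poses are not given: they have to be found in the camera images.
- tester (a joint): Lean of the board tester (grey box 250 x 230 mm, top 85 mm above the bench, green board on black rails on it): 0 = level (hard stop), 0.071 rad = leaning fully to the short foot, where it falls by its own weight (about 6 N at the foot) unless propped. It rocks on the diagonal of two fixed long feet and cannot slide. The foot rises 170 mm x the change of lean.
- short_foot: Short foot: black rubber ball foot, 28 mm diameter, under a blue arm (40 mm wide) sticking out of the tester's left (+y) side. Origin at its lowest point: 17 mm above the bench when level, 5 mm when leaning. +y points outwards along the arm, away from the tester, z up. It is 35 mm outside the box's side wall; the arm ends 18 mm farther out, its top 27 mm above the origin.
- shim: Loose orange wedge, 140 x 88 mm, 0.22 kg. Origin at the centre of its underside; +x points to the thin edge (3 mm thick, x = +70 mm). The ramp rises evenly to 25 mm at x = -50 mm, then a 30 mm high heel block to x = -70 mm. Level is reached with the foot at about x = -5 mm, anywhere across the width; there it jams. It starts out beyond the short foot, thin edge roughly towards it.
- shim_heel (a point): Centre of the upright rear face of the wedge's heel (88 mm wide, 30 mm high; this point is 15 mm up): the face to push. Pushing takes about 6 to 15 N while the foot is being lifted and rises steeply when it jams; friction keeps the wedge in place when let go.
- check_pad: The yellow spot to press, a disc of 36 mm diameter and 4 mm thick fixed on the tester's top at the corner by the short foot. Origin at the centre of its underside (85 mm above the bench when level); its pressing surface is 4 mm above the origin. Axes as the tester's.
- parts_cup: Bystander: white plastic cup, 60 mm diameter, 65 mm high; origin under its centre.
- capacitor: Bystander: blue can capacitor standing upright, 35 mm diameter, 51 mm high; origin under its centre.
- tape_roll: Bystander: yellow roll lying flat, 84 mm outside diameter, 24 mm high; origin under its centre.
- screwdriver: Bystander: red-handled screwdriver lying along its x axis; origin under its middle.
- flux_bottle: Bystander: white plastic bottle with black cap, 50 mm diameter, 120 mm high; origin under its centre.
- heat_sink: Bystander: finned aluminium heat sink, 60 x 50 x 36 mm; origin under its centre.
Mind the look-alikes: they are no part of the job. Of the things shaped like the shim, the orange one is meant.

How it is judged:
On the way, in this order (a step that is already met when the one before it is completed fails the run):
1. The wedge carries the short foot and the tester stands level (lean below 0.012 rad) (value of joint tester below 0.012 rad and contact force between shim and short_foot above 0.8 N), for 0.2 s.
2. The yellow spot is pressed with more than 3 N and the tester stays firm (lean below 0.025 rad) (value of joint tester below 0.025 rad and contact force between the fingers and check_pad above 3 N), for 0.1 s.
At the end, for the whole second after the job is handed in: The tester is level (lean below 0.012 rad, that is 2 mm at the foot), its short foot rests on the wedge (more than 0.8 N), and the wedge lies flat and still on the bench (all of step 1 and linear speed of shim below 0.01 m/s and height (world z) of shim below 0.006 m and angle between shim's own z axis and vertical below 0.05 rad); the robot touches nothing.
It fails at once if The wedge is lifted off the bench or tipped (more than 10 mm or 0.15 rad) (height (world z) of shim above 0.01 m or angle between shim's own z axis and vertical above 0.15 rad).
It fails at once if The robot pushes or lifts the outrigger foot itself (more than 4 N) (contact force between the arm and short_foot above 4 N).
It fails at once if The yellow spot is pressed roughly (more than 50 N) (contact force between the arm and check_pad above 50 N).
It fails at once if A bystander is moved by more than 30 mm (distance of any of parts_cup, capacitor, tape_roll, screwdriver, flux_bottle, heat_sink from where it was at the start of the episode above 0.03 m).
It also fails if it takes over 48 s, if anything falls off the work surface, if the arm or the gripper's body presses on something with over 40 N, if the wrist force passes 120 N, or if a joint passes its speed limit or range.

## Working session

There is one attempt and no reset: what is moved stays moved. The work goes in short steps, Python scripts to look and compute and a tool call to move; the robot and the scene stay as the last step left them, time stands still between calls to the robot, and variables do not carry over. Pictures are saved under pics/ and viewed, about 8 in all and at most 12, crops included, and the job is handed in when it is done.

Besides the shell and the picture viewer there is one more tool, called after ">>>" by a JSON object that holds its "method" and its "body", one argument or row to a line. servo_tool: Moves the arm, as the interface text tells. Its arguments: {"type":"object","properties":{"plan":{"type":"array","items":{"type":"number"}}},"required":["plan"]}

```bash
mkdir -p pics
cat > h.py <<'E'
import numpy as np, cv2
from scipy.spatial.transform import Rotation as R
from plant import arm
def att(a):
    a=np.array(a,float)
    return a if a.shape==(3,3) else R.from_quat(a).as_matrix()
def cloud(d):
    z=d["range_z"]; h,w=z.shape; f=h/2/np.tan(np.radians(d["fovy"])/2)
    u,v=np.meshgrid(np.arange(w),np.arange(h))
    p=np.stack([(u-d["cx"])/f*z,-(v-d["cy"])/f*z,-z],-1)
    P=p@att(d["attitude"]).T+np.array(d["origin"]); P[z<=0]=np.nan
    return P
E
python3 - <<'E'
from h import *
for n in("top","side"):
    d=arm.get_image(n); cv2.imwrite(f"pics/{n}0.png",d["frame"]); P=cloud(d); np.save(f"{n}0.npy",P)
    print(n,{k:d[k] for k in d if k not in("frame","range_z")})
    hsv=cv2.cvtColor(d["frame"],cv2.COLOR_BGR2HSV)
    for nm,lo,hi in(("orange",(5,150,80),(18,255,255)),("yellow",(22,120,80),(35,255,255)),("blue",(95,120,50),(125,255,255))):
        m=cv2.inRange(hsv,lo,hi); k,l,s,c=cv2.connectedComponentsWithStats(m)
        for i in range(1,k):
            if s[i,4]>60:
                q=P[l==i]; print(nm,s[i],np.nanmedian(q,0).round(3),np.nanmin(q,0).round(3),np.nanmax(q,0).round(3))
print(arm.sense())
E
```

```text
top {'fovy': 57.90304757523192, 'cx': 318.99326616862555, 'cy': 207.68654280518987, 'origin': array([0.31267784, 0.04647799, 1.04861267]), 'attitude': array([-0.07525218,  0.08208002,  0.72121556, -0.68370176])}
orange [ 258  221   48   30 1411] [0.471 0.143 0.016] [0.429 0.073 0.001] [0.514 0.208 0.036]
yellow [343 203  12  12 117] [ 0.525 -0.05   0.08 ] [ 0.51  -0.066  0.075] [ 0.541 -0.034  0.084]
yellow [386 220  28  27 328] [ 0.46  -0.194  0.024] [ 0.42  -0.236  0.004] [ 0.497 -0.157  0.03 ]
blue [ 180   64   84   53 1721] [0.862 0.284 0.063] [0.857 0.181 0.001] [0.982 0.419 0.104]
blue [403 127  10  13  97] [ 0.749 -0.243  0.056] [ 0.731 -0.256  0.052] [ 0.768 -0.23   0.062]
blue [  30  149   78   85 2821] [0.591 0.764 0.071] [ 0.51   0.638 -0.475] [0.73  1.25  0.117]
blue [ 554  176   67   48 2530] [ 0.514 -0.698  0.099] [ 0.46  -0.779  0.02 ] [ 0.576 -0.618  0.106]
blue [320 207  19  15 156] [ 0.522 -0.002  0.033] [ 0.503 -0.023  0.027] [0.542 0.028 0.037]
side {'fovy': 55.21492806833884, 'cx': 323.4815479154257, 'cy': 200.74679599516804, 'origin': array([0.38852427, 0.917560
[... 1726 characters left out ...]
0.728 0.646 0.104]
{'time': 0.1, 'joint_pos': array([ 1.10240394e+00,  4.91470695e-01,  1.55939053e+00, -1.93936149e-05,
        1.09171873e+00, -1.05621669e-01]), 'qvel': array([ 0.00034159, -0.00197491, -0.00168147, -0.00050952, -0.00110095,
       -0.00055125]), 'joint_torque': array([ 2.22241819e-03, -6.19439721e+01, -2.62025428e+01, -1.30055037e-04,
        2.97459534e-03,  3.04384400e-05]), 'eef_pos': array([0.22169351, 0.58414058, 0.23080325]), 'tool_rot': array([ 1.80387954e-01,  9.83595416e-01, -4.75892970e-04, -1.31492909e-04]), 'wrist_force': array([-0.04218303,  0.15209   , -0.37391903]), 'moment': array([-0.03311013,  0.0072198 , -0.05355825]), 'finger_gap': 0.08569366949785838}
```

View pics/top0.png

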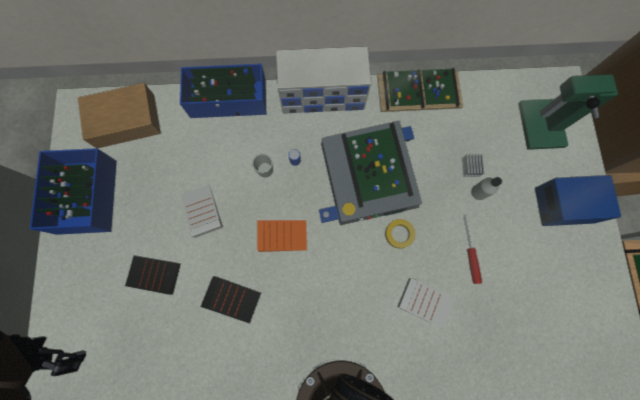

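View pics/side0.png

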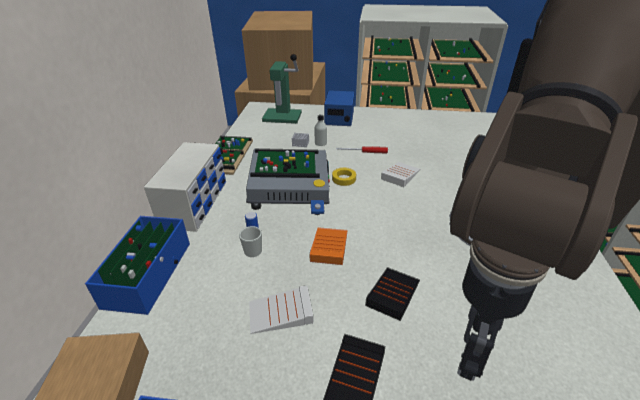

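Run:
```python
from h import *
P=np.load("side0.npy"); im=cv2.imread("pics/side0.png"); hsv=cv2.cvtColor(im,cv2.COLOR_BGR2HSV)
for n in("top","side"):
    P=np.load(n+"0.npy"); hsv=cv2.cvtColor(cv2.imread(f"pics/{n}0.png"),cv2.COLOR_BGR2HSV)
    m=cv2.inRange(hsv,(5,130,60),(18,255,255))>0
    q=P[m]; q=q[(q[:,1]<.25)&(q[:,1]>.05)&(q[:,2]<.05)]
    print(n,len(q),cv2.minAreaRect(q[:,:2].astype(np.float32)*1000), cv2.boxPoints(cv2.minAreaRect(q[:,:2].astype(np.float32)*1000)).round())
    A=np.c_[q[:,:2],np.ones(len(q))]; print("ramp fit",np.linalg.lstsq(A,q[:,2],rcond=None)[0])
    # height raster of neighbourhood, 1cm
    k=(np.abs(P[...,0]-.5)<.3)&(np.abs(P[...,1]-.15)<.3)
    g=np.full((36,36),-1.)
    for x,y,z in P[k]:
        i,j=int((x-.2)/.0167),int((y+.15)/.0167)
        if 0<=i<36 and 0<=j<36: g[i,j]=max(g[i,j],z*1000)
    print("y",[int(-150+16.7*j) for j in range(36)])
    for i in range(36): print(int(200+16.7*i),*(int(v) for v in g[i]))
```

```text
top 1414 ((470.79571533203125, 140.96763610839844), (134.19168090820312, 85.07933807373047), 89.08316802978516) [[427.  75.]
 [512.  73.]
 [514. 207.]
 [429. 209.]]
ramp fit [ 0.00337924  0.19991481 -0.01350841]
y [-150, -133, -116, -99, -83, -66, -49, -33, -16, 0, 17, 33, 50, 67, 83, 100, 117, 133, 150, 167, 184, 200, 217, 234, 250, 267, 284, 300, 317, 334, 351, 367, 384, 401, 417, 434]
200 4 2 3 5 4 3 3 3 3 2 3 5 5 4 3 4 4 3 6 3 4 4 3 3 4 3 3 4 4 5 5 4 4 561 583 571
216 4 3 6 3 3 5 5 2 4 3 4 3 3 4 5 3 4 3 3 4 4 4 4 3 5 2 5 3 4 4 4 4 4 3 3 556
233 3 3 3 3 4 4 4 2 5 4 3 4 3 3 5 3 4 4 4 4 4 3 3 8 11 12 5 5 4 6 4 5 4 3 3 5
250 4 4 4 3 3 4 4 3 3 3 3 3 3 4 6 3 5 4 2 4 3 4 7 9 12 15 17 19 4 3 4 4 5 4 4 5
266 2 4 3 5 3 3 3 3 3 4 4 3 5 4 4 5 6 6 4 3 3 4 9 11 14 16 19 21 25 28 32 3 4 5 3 4
283 4 3 2 4 4 3 5 4 4 2 5 3 5 5 3 3 3 3 3 4 2 5 11 13 13 17 21 23 27 34 33 3 4 3 6 3
300 5 3 3 3 4 4 3 2 4 5 4 3 3 5 4 5 4 3 5 2 4 7 9 11 14 19 21 26 27 33 33 3 6 4 4 4
316 3 3 4 3 5 6 3 3 3 3 3 3 4 4 4 4 2 4 4 4 5 5 10 15 17 21 22 24 31 35 34 3 4 4 3 4
333 4 5 4 3 5 4 4 5 2 3 4 3 3 4 5 5 4 5 3 5 5 4 4 3 1
[... 5258 characters left out ...]
06 100 90 87 87 86 3 4 3 4 49 36 -1 -1 68 -1 -1 68 58 4 4 3 4 4 3 5 4 3 4 5 4 4
684 107 106 107 106 109 102 100 88 87 87 4 4 3 52 54 55 -1 -1 67 68 67 68 4 4 4 4 4 3 3 4 5 4 3 4 5 5
701 108 113 114 100 105 103 100 90 89 89 4 3 -1 52 55 55 -1 -1 5 64 67 4 4 3 5 4 4 3 4 4 4 5 5 2 3 4
717 101 106 104 101 99 103 103 91 90 89 4 -1 1 3 3 0 3 4 5 3 4 4 4 4 5 5 4 5 4 4 5 4 3 4 4 4
734 103 102 100 95 92 92 99 89 87 86 42 4 4 3 3 5 3 4 4 4 4 5 4 4 4 4 4 4 3 4 4 4 4 4 3 5
751 95 96 94 -1 88 3 4 3 4 4 4 3 4 4 4 6 4 4 5 3 3 4 3 4 5 4 3 4 3 4 4 3 5 4 4 4
767 -1 0 -1 3 3 4 3 4 3 3 3 4 4 4 4 4 6 3 2 4 3 5 5 4 5 4 3 3 4 4 4 4 4 3 3 4
784 4 4 4 3 3 4 3 4 4 6 3 4 4 6 4 4 4 4 3 4 2 4 3 4 3 3 3 3 5 4 4 5 4 4 3 2
```

The top view shows the orange wedge at (282,236) with its thin edge towards the tester. The blue arm with the short foot is at (329,214), and the yellow spot is at (349,209). The side view agrees: wedge (329,246), arm (318,207). The white and black wedges are look-alikes.

World estimates:
- Wedge centre: (0.470, 0.142), heading −y.
- Foot: about (0.523, 0.010).

Plan: push the heel with both fingertips, turning it about 20° towards +x, then push straight.

>>> {"method": "servo_tool", "body": {
  "plan": [125,-170,-30,0,0,-0.6,40,247,-339,-110,0,0,-1.208,40,247,-339,-110,0,0,-1.208,40,247,-339,-110,0,0,-1.208,40,247,-339,-110,0,0,-1.208,40]
}}

```text
time: 0.72
eef_pos: [0.4006, 0.3383, 0.1535]
tool_rot: [0.608, 0.794, -0.0, -0.0]
wrist_force: [0.8, 0.4, 0.5]
finger_gap: 0.0401
```

>>> {"method": "servo_tool", "body": {
  "plan": [68,-90,-40,0,0,-0.264,40,68,-90,-60,0,0,-0.264,40,68,-90,-100,0,0,-0.264,40,68,-90,-147,0,0,-0.264,40,68,-90,-147,0,0,-0.264,40]
}}

```text
time: 1.35
eef_pos: [0.4671, 0.2475, 0.004]
tool_rot: [0.707, 0.707, -0.003, -0.002]
wrist_force: [-0.7, -1.0, 0.9]
finger_gap: 0.0399
```

```bash
cat > look.py <<'E'
import sys; from h import *
tag=sys.argv[1]
out=[]
for n in("top","side"):
    d=arm.get_image(n); P=cloud(d); hsv=cv2.cvtColor(d["frame"],cv2.COLOR_BGR2HSV)
    def sel(lo,hi,x0,x1,y0,y1,z0,z1):
        q=P[cv2.inRange(hsv,lo,hi)>0]; return q[(q[:,0]>x0)&(q[:,0]<x1)&(q[:,1]>y0)&(q[:,1]<y1)&(q[:,2]>z0)&(q[:,2]<z1)]
    o=sel((5,130,60),(18,255,255),.35,.65,-.1,.27,-.01,.05); r=cv2.minAreaRect(o[:,:2].astype(np.float32)*1000)
    y=sel((22,120,80),(35,255,255),.48,.57,-.09,-.01,.06,.12)
    b=sel((95,120,50),(125,255,255),.48,.57,-.04,.05,.015,.07)
    print(n,"wedge",np.round(r[0]),np.round(r[1]),round(r[2],1),cv2.boxPoints(r).round().tolist(),"pad",len(y),(np.median(y,0)*1000).round(1) if len(y) else None,"bluearm",(np.median(b,0)*1000).round(1) if len(b) else None)
    u,v,w,h=((240,150,160,110) if n=="top" else(240,130,160,140))
    out.append(cv2.resize(d["frame"][v:v+h,u:u+w],(400,300),interpolation=cv2.INTER_CUBIC))
cv2.imwrite(f"pics/{tag}.png",np.hstack(out))
s=arm.sense(); print(s["time"],s["eef_pos"].round(4),s["wrist_force"].round(1),s["finger_gap"])
E
python3 look.py a
```

```text
top wedge [471. 143.] [137.  85.] 88.6 [[427.0, 75.0], [512.0, 73.0], [515.0, 210.0], [430.0, 212.0]] pad 116 [525.  -49.4  79.6] bluearm [522.4  -2.5  32.3]
side wedge [469. 143.] [142.  87.] 88.1 [[423.0, 73.0], [510.0, 70.0], [515.0, 212.0], [428.0, 215.0]] pad 0 None bluearm None
1.45 [0.4687 0.2485 0.0072] [0.6 0.4 0.2] 0.03966429210794466
```

View pics/a.png

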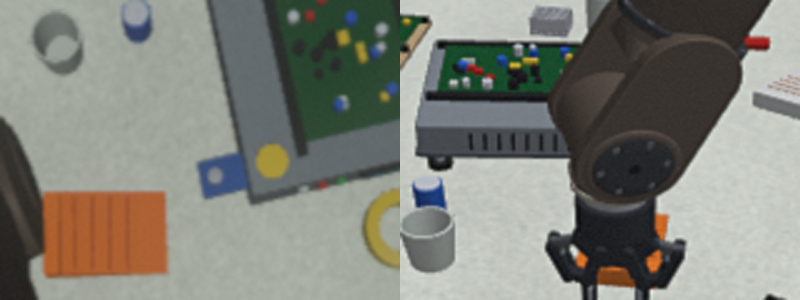

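The wedge is at crop (105,233) with both fingers just behind its heel. The foot arm is at (220,176). Starting the push, turning gradually.

>>> {"method": "servo_tool", "body": {
  "plan": [0,-22,-1,0,0,0,40,-2,-30,-1,0,0,0.05,40,-6,-38,-1,0,0,0.1,40,-10,-46,-1,0,0,0.145,40,-12,-50,-1,0,0,0.175,40]
}}

```text
time: 2.08
eef_pos: [0.4575, 0.1988, 0.0083]
tool_rot: [0.642, 0.767, 0.001, 0.001]
wrist_force: [-0.3, 1.3, 1.2]
finger_gap: 0.0399
```

>>> {"method": "servo_tool", "body": {
  "plan": [-2,-5,0,0,0,0.035,40,-3,-10,0,0,0,0.07,40,-5,-15,0,0,0,0.105,40,-6,-20,0,0,0,0.14,40,-8,-25,0,0,0,0.175,40]
}}

```text
time: 2.7
eef_pos: [0.4501, 0.1742, 0.0096]
tool_rot: [0.572, 0.821, 0.002, 0.001]
wrist_force: [-0.4, 1.8, 1.1]
finger_gap: 0.04
```

```bash
python3 look.py b
```

```text
top wedge [489.  80.] [86. 95.] 19.7 [[432.0, 110.0], [464.0, 21.0], [545.0, 50.0], [513.0, 139.0]] pad 116 [524.7 -49.3  79.8] bluearm [522.2  -2.5  32.4]
side wedge [480. 108.] [ 81. 152.] 20.4 [[416.0, 165.0], [469.0, 22.0], [545.0, 51.0], [492.0, 193.0]] pad 38 [529.  -46.6  81.2] bluearm [525.1  10.1  34.1]
2.8 [0.4499 0.1739 0.0094] [-0.7  0.2 -0.3] 0.03995294653308564
```

View pics/b.png

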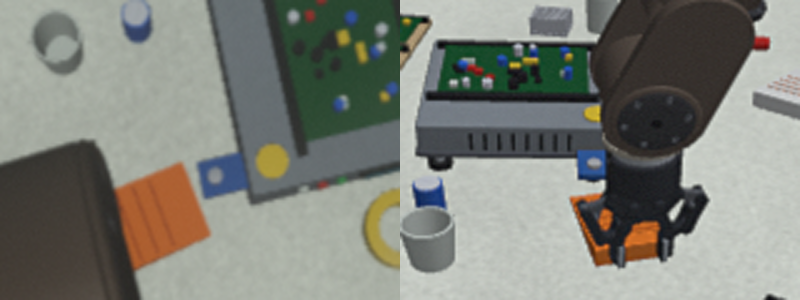

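The wedge is turned 20°, and the foot is nearly on its axis (about 6 mm lateral). It needs about 105 mm more along (0.34, −0.94). Pushing the first part.

>>> {"method": "servo_tool", "body": {
  "plan": [5,-13,-3,0,0,0,40,9,-26,-3,0,0,0,40,14,-39,-3,0,0,0,40,17,-47,-3,0,0,0,40,21,-56,-3,0,0,0,40]
}}

```text
time: 3.42
eef_pos: [0.4703, 0.1175, 0.0065]
tool_rot: [0.572, 0.82, 0.001, 0.0]
wrist_force: [-7.1, 13.3, 5.5]
finger_gap: 0.0399
```

>>> {"method": "servo_tool", "body": {
  "plan": [2,-5,-1,0,0,0,40,4,-10,-1,0,0,0,40,6,-15,-1,0,0,0,40,7,-20,-1,0,0,0,40,9,-25,-1,0,0,0,40]
}}

```text
time: 4.05
eef_pos: [0.4788, 0.0926, 0.0059]
tool_rot: [0.572, 0.82, 0.001, -0.0]
wrist_force: [-6.2, 14.6, 9.2]
finger_gap: 0.04
```

```bash
python3 look.py c
```

```text
top wedge [0. 0.] [0. 0.] 0.0 [[0.0, 0.0], [0.0, 0.0], [0.0, 0.0], [0.0, 0.0]] pad 62 [530.1 -58.8  86.4] bluearm None
side wedge [507.  35.] [ 80. 133.] 19.3 [[447.0, 85.0], [491.0, -41.0], [566.0, -15.0], [522.0, 111.0]] pad 8 [538.4 -44.9  88.5] bluearm [536.3  -3.3  42.1]
4.15 [0.4791 0.092  0.0057] [-2.   4.7  4.1] 0.03954358833744072
```

View pics/c.png

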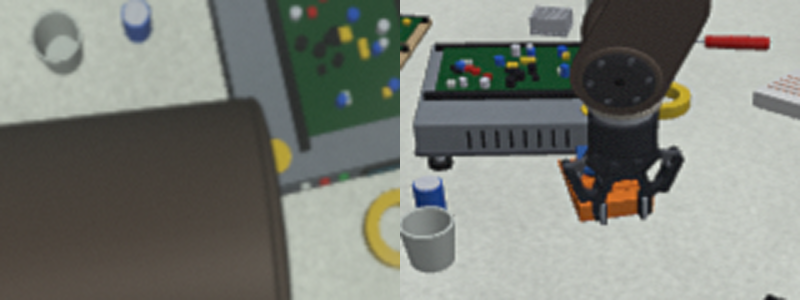

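>>> {"method": "servo_tool", "body": {
  "plan": [1,-3,0,0,0,0,40,2,-6,0,0,0,0,40,3,-8,0,0,0,0,40,4,-11,0,0,0,0,40]
}}

```text
time: 4.65
eef_pos: [0.4825, 0.0808, 0.0057]
tool_rot: [0.573, 0.82, 0.001, -0.001]
wrist_force: [-4.1, 10.6, 5.1]
finger_gap: 0.0397
```

>>> {"method": "servo_tool", "body": {
  "plan": [1,-2,0,0,0,0,40,2,-4,0,0,0,0,40,2,-6,0,0,0,0,40]
}}

```text
time: 5.03
eef_pos: [0.4842, 0.0747, 0.0058]
tool_rot: [0.573, 0.82, 0.001, -0.001]
wrist_force: [-2.0, 14.2, 2.6]
finger_gap: 0.0403
```

>>> {"method": "servo_tool", "body": {
  "plan": [0.5,-1,0,0,0,0,40,1,-2,0,0,0,0,40,1,-3,0,0,0,0,40]
}}

```text
time: 5.4
eef_pos: [0.4841, 0.0728, 0.0058]
tool_rot: [0.573, 0.82, 0.001, -0.003]
wrist_force: [-4.4, 33.6, 4.6]
finger_gap: 0.0401
```

>>> {"method": "servo_tool", "body": {
  "plan": [0.5,-1,0,0,0,0,40,0.7,-2,0,0,0,0,40,1,-3,0,0,0,0,40]
}}

```text
time: 5.78
eef_pos: [0.4839, 0.0719, 0.0059]
tool_rot: [0.572, 0.82, 0.001, -0.004]
wrist_force: [-6.4, 46.4, 6.9]
finger_gap: 0.0399
```

The force rises steeply, so the wedge is jammed. Backing off, lifting clear and checking.

>>> {"method": "servo_tool", "body": {
  "plan": [-7,19,0,0,0,0,40,-20,56,4,0,0,0,40,-20,56,60,0,0,0,20,-60,110,120,0,0,0,0,-100,170,160,0,0,0,0]
}}

```text
time: 6.4
eef_pos: [0.4063, 0.209, 0.1423]
tool_rot: [0.573, 0.82, 0.001, -0.004]
wrist_force: [0.9, 0.5, 0.1]
finger_gap: 0.0004
```

>>> {"method": "servo_tool", "body": {
  "plan": [-20,60,40,0,0,0,0,-40,120,60,0,0,0,0,-40,120,60,0,0,0,0]
}}

```text
time: 6.78
eef_pos: [0.366, 0.3309, 0.2038]
tool_rot: [0.572, 0.82, 0.002, -0.003]
wrist_force: [-0.3, -0.4, -1.0]
finger_gap: -0.0004
```

```bash
python3 look.py d
```

```text
top wedge [516.  -2.] [ 86. 137.] 21.2 [[451.0, 47.0], [500.0, -81.0], [580.0, -50.0], [531.0, 77.0]] pad 118 [529.9 -52.9  89. ] bluearm [524.7  -5.   43.8]
side wedge [512.   3.] [ 87. 136.] 20.0 [[448.0, 52.0], [494.0, -75.0], [577.0, -46.0], [530.0, 82.0]] pad 58 [527.4 -51.3  91. ] bluearm [524.1  10.7  45.4]
6.875 [0.3663 0.3295 0.2026] [ 0.7 -0.7 -1. ] 0.00021779881607188265
```

View pics/d.png

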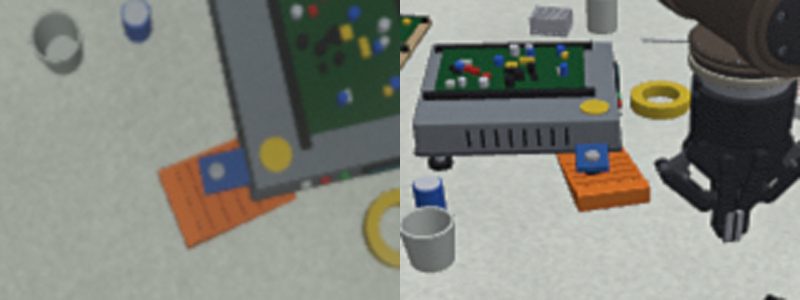

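The arm top rose 11.5 mm, and the wedge lies flat under the foot. Next, press the yellow spot at about (0.529, −0.052), top at z ≈ 0.089.

>>> {"method": "servo_tool", "body": {
  "plan": [40,-95,0,0,0,0,0,60,-140,0,0,0,0,0,85,-200,0,0,0,0,0,105,-245,0,0,0,0,0,125,-300,-10,0,0,0,0]
}}

```text
time: 7.5
eef_pos: [0.4871, 0.0373, 0.1937]
tool_rot: [0.573, 0.819, 0.001, -0.004]
wrist_force: [0.9, -0.2, -0.3]
finger_gap: -0.0002
```

```bash
python3 -c "
from h import *; print((np.array([529,-52,110])-arm.sense()['eef_pos']*1000).round(1))"
```

```text
[ 41.9 -89.3 -83.7]
```

>>> {"method": "servo_tool", "body": {
  "plan": [21,-45,-10,0,0,0,0,42,-89,-40,0,0,0,0,42,-89,-75,0,0,0,0,42,-89,-92,0,0,0,0,42,-89,-98,0,0,0,0]
}}

```text
time: 8.12
eef_pos: [0.5278, -0.0534, 0.094]
tool_rot: [0.574, 0.819, 0.0, -0.005]
wrist_force: [-0.5, 0.8, -0.4]
finger_gap: 0.0002
```

>>> {"method": "servo_tool", "body": {
  "plan": [0,0,-2,0,0,0,0,0,0,-4,0,0,0,0]
}}

```text
time: 8.38
eef_pos: [0.5278, -0.0538, 0.0903]
tool_rot: [0.574, 0.819, 0.001, -0.005]
wrist_force: [0.4, -0.2, 0.3]
finger_gap: 0.0003
```

>>> {"method": "servo_tool", "body": {
  "plan": [0,0,-1,0,0,0,0,0,0,-2,0,0,0,0]
}}

```text
time: 8.62
eef_pos: [0.5281, -0.0539, 0.089]
tool_rot: [0.574, 0.819, 0.001, -0.004]
wrist_force: [-3.5, 0.1, 17.4]
finger_gap: -0.0001
```

>>> {"method": "servo_tool", "body": {
  "plan": [0,0,-0.8,0,0,0,0,0,0,-0.8,0,0,0,0]
}}

```text
time: 8.88
eef_pos: [0.5281, -0.0538, 0.0891]
tool_rot: [0.574, 0.819, 0.001, -0.004]
wrist_force: [-3.4, -1.2, 7.8]
finger_gap: 0.0005
```

>>> {"method": "servo_tool", "body": {
  "plan": [0,0,20,0,0,0,0,0,0,80,0,0,0,0,-40,90,110,0,0,0,0,-80,170,110,0,0,0,0,-120,260,110,0,0,0,0]
}}

```text
time: 9.5
eef_pos: [0.4498, 0.1151, 0.1962]
tool_rot: [0.574, 0.819, 0.001, -0.003]
wrist_force: [0.9, 0.5, 0.2]
finger_gap: 0.0001
```

>>> {"method": "servo_tool", "body": {
  "plan": [-20,60,0,0,0,0,0,-40,120,0,0,0,0,0,-40,120,0,0,0,0,0,-40,120,0,0,0,0,0]
}}

```text
time: 10.0
eef_pos: [0.4097, 0.2352, 0.1963]
tool_rot: [0.573, 0.819, 0.001, -0.003]
wrist_force: [0.4, -0.1, -0.2]
finger_gap: -0.0001
```

```bash
python3 look.py e
```

```text
top wedge [515.  -2.] [ 86. 136.] 20.7 [[451.0, 47.0], [499.0, -80.0], [579.0, -50.0], [531.0, 77.0]] pad 119 [529.8 -52.8  89.5] bluearm [524.9  -4.9  44.2]
side wedge [512.   4.] [ 88. 133.] 20.4 [[447.0, 51.0], [494.0, -73.0], [576.0, -42.0], [530.0, 82.0]] pad 57 [527.2 -50.5  91. ] bluearm [524.1  10.2  45.5]
10.1 [0.4102 0.2341 0.1962] [-0.9  0.1  0.1] -0.00013322379479083877
```

View pics/e.png

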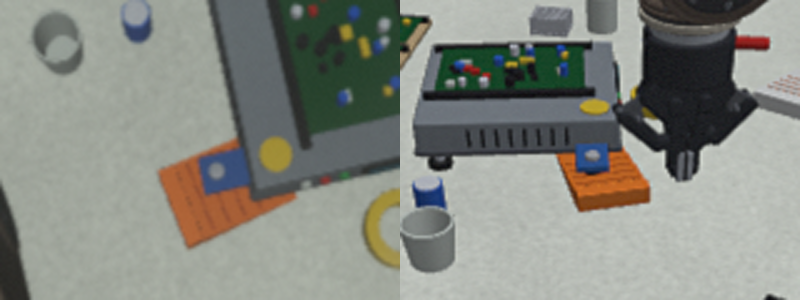

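Pad, arm and wedge are unchanged after the press (pad z 89.5 mm, arm 44 mm, wedge flat), and the gripper is clear. Handing in.

```bash
python3 -c "
from plant import arm; print(arm.finish_job())"
```

```text
the job is handed in; nothing more can be done
None
```

I handed the job in at about 10 s on the robot's clock, with every check I made passing. The system reported no verdict.

- **Wedge:** I pushed the orange wedge by its heel with both fingertips, turned it about 20°, then drove it under the short foot until it jammed. The push force climbed from about 14 N to 46 N at the jam.
- **Level:** The cameras show the foot arm raised by about 11.5 to 12 mm, which matches the 12 mm needed for level. I did not read the lean or the wedge-to-foot force directly; both are inferred from the height change and the jam.
- **Press:** I pressed the yellow spot for two moves, measuring 17 N and then 8 N. The spot, arm and wedge were at the same positions before and after, to within about 1 to 2 mm.
- **At the end:** The gripper was in free air with no force on it. The cup, capacitor and tape roll looked unmoved in the last picture. I did not measure the other bystanders' positions.

Two readings disagreed slightly: the side and top cameras differ by about 2 mm on the heights, which is within their calibration.

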